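# Complete the scanner row and hold the enabling switch half-way

## Robot

A 7-joint arm with a two-finger parallel gripper is mounted at the origin on the work surface. World frame = base frame: x ahead of the robot, y to its left, z up, the work surface at z = 0. Lengths are in m, angles in rad, forces in N, time in s.
With the tool pointing down it reaches from about 0.425 to 0.95 m from the base axis. Payload 4.7 kg.
Tool frame: the origin (TCP) lies at the very end of the fingers, on their centre line; the grasp point (between the pads) lies 19 mm behind it; y points along the fingers, z is the direction in which the jaws open and shut, and the axes are right-handed (so a half turn about y gives the same grasp; the last joint's range is limited). The gripper opens to 87 mm and grips with 3 to 60 N. Pads are 19 mm wide; open, the fingers measure 117 mm over their backs; the gripper's body (75 mm by 190 mm) begins 51 mm behind the grasp point.
Start: joints at [1.21, 0.469, -0.049, 1.532, 0.024, 1.141, -0.082], TCP at [0.22, -0.638, 0.223] pointing down, gripper open.
Joint ranges: [-2.59, 2.59], [-0.33, 1.99], [-1.39, 1.29], [0.1, 2.45], [-1.04, 4.18], [0.21, 1.99], [-2.66, 2.66]. Speed limits (rad/s): [2.57, 2.57, 3.14, 3.14, 3.14, 3.14, 3.14].

## Interface

Orientations are given as a rotation vector (axis times angle).
In Python, from station import manip, cams, spotter gives the robot as it stands.
- The arm moves only by the tool send_rows, never from a script. Its argument "targets" is a list of rows, each an object with "rot": the turn, a rotation vector about the tool's x, y, z in degrees, a list of three; "slide": the shift along the tool's x, y, z in mm, a list of three; "grip": the closure, from -1 (fully open) to 1 (shut). A call has 1 to 8 rows; each row is the pose to reach, as a shift and turn from the pose commanded when the call began, along the tool's axes at that moment; what a row does not reach only later rows make up. A row lasts 1/12 s, in which the tool goes at most 41.7 mm and 7.16 degrees, less where a joint would pass 70% of its speed; a pose out of reach is approached as far as the arm can. A call with a gripper value outside its range is refused whole. The fingers move at their own pace and stop on an object; "force" is the grip in N (left out, the last holds). Time passes only in rows, so rows that repeat a pose let the fingers close. It gives the time, the measured TCP pose, the force and the opening at its end, in the units of the state.
- manip.sense(): the state, without advancing time (a new reading comes with each control period).
- cams.read_camera(name): name is "scene" or "side" or "wrist"; returns a dict with "pixels" (400x640x3 uint8, blue, green, red), "fx", "fy", "cx", "cy" (pixels), "R" (3x3) and "t" (3): a world point X has camera coordinates R X + t. Camera axes: x right, y down, z forward; pixel columns grow to the right and rows downward; lengths in m; the calibration is good to about 2 mm. The wrist camera is an equidistant fisheye: a pixel r from the principal point sees the ray r / f radians off the axis. A picture is of the moment at which its call begins. There is no depth.
- manip.close_job(): hands the job in, once; it reports no verdict.
Trained networks look in a picture, given as the dict that the camera call returned (one of the last four; its "shot" number tells which), for a name from the list of things; names that differ only in an ending like _2 or _b are one class to them, and where a whole thing is asked for, a point or a joint stands for the part that bears it (a point fixed in the world has none). Each returns a list of dicts, best first, with "conf" (0 to 1); they miss things now and then, are a little off and sometimes report something else, mostly with a low value. They report only what shows in the picture. A call takes as long as a camera call. They do not tell look-alikes from the thing itself.
- spotter.recognise(picture, query): "centre" ([x, y, z] in m, in world coordinates, good to about 4 mm: the middle of the surface that is visible of it).
The state is a dict: "time_s": time; "qpos": joint angles; "joint_velocities": joint speeds; "joint_torque": joint torques, N m; "tool_pos": TCP position; "eef_rot": TCP orientation; "wrist_force": force on the tool from outside, world axes, zero at the start; "wrist_torque": the same for the moment, N m; "opening": finger opening in m.
Only numpy, scipy, OpenCV 4.12 (cv2) and the standard library are available. Lean on these libraries where they do the work, as an engineer would, in place of code of your own. Each camera call takes 0.05 s, during which the arm holds its last target. There are 200 camera calls.

## Task

The white scanner ledge should carry a row of four clear blue-capped bottles: stand the two that are still on the worktop upright on the two empty green spots, one centred on each, either way round. Then press the red mushroom pad of the yellow enabling switch half-way down, so that its pointer lies in the green band of the scale, at no time pushing it through to the bottom, and finish while still holding it there. Never tip a bottle, and leave the bottles already in the row, the brown bottle and everything else where they stand.

Things in the scene. Friction and masses are not known exactly. Their poses are not given: they have to be found in the camera images.
- bottle_a_mid (a point): First bottle to place; stands on the worktop. A laboratory bottle of clear bluish glass with a paper label and a blue cap: round body 46 mm in diameter up to 60 mm, cap 36 mm in diameter from 72 to 92 mm, 92 mm tall in all, about 0.1 kg. This point is on its axis, half-way up (46 mm above its underside); z is up along the bottle
- bottle_b_mid (a point): Second bottle to place, like the first; stands on the worktop. A laboratory bottle of clear bluish glass with a paper label and a blue cap: round body 46 mm in diameter up to 60 mm, cap 36 mm in diameter from 72 to 92 mm, 92 mm tall in all, about 0.1 kg. This point is on its axis, half-way up (46 mm above its underside); z is up along the bottle
- bottle_a: The first bottle to place, as above; origin at the centre of its underside.
- bottle_b: The second bottle to place, as above; origin at the centre of its underside.
- spot_a: Empty place in the row: flat green disc, 54 mm in diameter, printed on the ledge's top (30 mm above the worktop). Origin at its centre, on the ledge's top. Which of the four places are empty varies.
- spot_b: The other empty place, a green disc like spot_a.
- ledge: Fixed white scanner ledge, top 30 mm above the worktop, 290 mm long along its y, from x = -55 to +105 mm. The four places lie on its y axis at y = -99, -33, 33 and 99 mm. A black sensor bar, its top 64 mm above the worktop, runs along the far side at x = 79 to 101 mm. Origin on the worktop under the middle of the row.
- row_a_mid (a point): Bottle already in the row, standing on the ledge; leave it alone. A laboratory bottle of clear bluish glass with a paper label and a blue cap: round body 46 mm in diameter up to 60 mm, cap 36 mm in diameter from 72 to 92 mm, 92 mm tall in all, about 0.1 kg. This point is on its axis, half-way up (46 mm above its underside); z is up along the bottle
- row_b_mid (a point): The other bottle already in the row, leave it alone; like row_a.
- brown_mid (a point): Brown bottle with a black cap on the worktop, of the same shape and size as the clear ones; leave it alone. This point is on its axis, 46 mm above its underside.
- switch: Fixed yellow enabling switch: housing 80 mm (its x) by 110 mm (y from -45 to +65 mm) and 50 mm high, carrying the red pad on its axis. A white scale post 12 mm square stands at y = +56 mm, top 110 mm above the worktop, with a green band from 78 to 86 mm and red below it. Origin on the worktop on the pad's axis.
- pad_top (a point): Centre of the top face of the red mushroom pad, 50 mm in diameter and 12 mm thick, with an orange pointer towards the scale post. The top is 100 mm above the worktop when released and sinks with the pad; the pointer is 6 mm below it.
- pad (a joint): Downward travel of the pad in m: 0 released, 0.024 at the bottom, half-way 0.012; the pointer is in the green band from 0.008 to 0.016. It springs back: about 3 N starts it, then 0.4 N per mm (about 8 N half-way, 12.5 N at the bottom).
- beaker_rim (a point): Clear plastic beaker, 68 mm in diameter, 85 mm tall; leave it alone. Point at the centre of its mouth.
- jar: Amber glass jar with a white lid, 52 mm in diameter, 65 mm tall; leave it alone. Origin at the centre of its underside.
- dish_rim (a point): White porcelain dish, 90 mm in diameter, 22 mm high; leave it alone. Point at the centre of its mouth.
Mind the look-alikes: they are no part of the job. Leave any pink look-alike of the bottle_b alone. Leave any pink look-alike of the bottle_a alone.

How it is judged:
On the way, in this order (a step that is already met when the one before it is completed fails the run):
1. both bottles stand upright on the two green spots, one on each, released and at rest ((((horizontal distance between bottle_a_mid and spot_a below 0.012 m and z of bottle_a_mid in the frame of ledge between 0.07 and 0.082 m and angle between bottle_a_mid's own z axis and vertical below 0.1 rad) and (horizontal distance between bottle_b_mid and spot_b below 0.012 m and z of bottle_b_mid in the frame of ledge between 0.07 and 0.082 m and angle between bottle_b_mid's own z axis and vertical below 0.1 rad)) or ((horizontal distance between bottle_a_mid and spot_b below 0.012 m and z of bottle_a_mid in the frame of ledge between 0.07 and 0.082 m and angle between bottle_a_mid's own z axis and vertical below 0.1 rad) and (horizontal distance between bottle_b_mid and spot_a below 0.012 m and z of bottle_b_mid in the frame of ledge between 0.07 and 0.082 m and angle between bottle_b_mid's own z axis and vertical below 0.1 rad))) and contact force between each of the arm, the fingers and bottle_a below 0.05 N and contact force between each of the arm, the fingers and bottle_b below 0.05 N and linear speed of each of bottle_a, bottle_b below 0.03 m/s), for 0.2 s.
2. the robot presses the pad to half-way (value of joint pad between 0.008 and 0.016 m and contact force between any of the fingers, the arm and switch above 3 N), for 0.3 s.
At the end, for the whole second after the job is handed in: One bottle upright within 12 mm of each green spot's centre, released, at rest; the robot itself holds the pad still at 8 to 16 mm of travel with over 3 N; the row's other bottles are upright, moved under 12 mm; other loose things moved under 20 mm (all of step 1 and all of step 2 and distance of each of row_a_mid, row_b_mid from where it was at the start of the episode below 0.012 m and angle between each of row_a_mid, row_b_mid's own z axis and vertical below 0.1 rad and velocity of joint pad between -0.01 and 0.01 m/s and distance of each of brown_mid, beaker_rim, jar, dish_rim from where it was at the start of the episode below 0.02 m); the arm keeps its last pose, push and grip.
It fails at once if the pad is pushed through to the bottom (beyond 22 mm) (value of joint pad above 0.022 m).
It fails at once if a bottle is tipped by more than 35 degrees (angle between any of bottle_a_mid, bottle_b_mid, row_a_mid, row_b_mid, brown_mid's own z axis and vertical above 0.61 rad).
It fails at once if a bottle already in the row is shifted by more than 12 mm (distance of any of row_a_mid, row_b_mid from where it was at the start of the episode above 0.012 m).
It fails at once if another loose thing is shifted by more than 20 mm (distance of any of brown_mid, beaker_rim, jar, dish_rim from where it was at the start of the episode above 0.02 m).
It also fails if it takes over 67 s, if anything falls off the work surface, if the arm or the gripper's body presses on something with over 40 N, if the wrist force passes 120 N, or if a joint passes its speed limit or range.

## Working session

There is one attempt and no reset: what is moved stays moved. The work goes in short steps, Python scripts to look and compute and a tool call to move; the robot and the scene stay as the last step left them, time stands still between calls to the robot, and variables do not carry over. Pictures are saved under pics/ and viewed, about 8 in all and at most 12, crops included, and the job is handed in when it is done.

Besides the shell and the picture viewer there is one more tool, called after ">>>" as a command line: name --argument value ..., lists and objects as JSON in quotes. send_rows: Moves the arm, as the interface text tells. Its arguments: {"type":"object","properties":{"targets":{"type":"array"},"force":{"type":"number"}},"required":["targets"]}

```bash
mkdir -p pics; ls
python3 - <<'E'
from station import manip,cams,spotter
import cv2
s=manip.sense()
print({k:s[k] for k in('time_s','tool_pos','eef_rot','opening','wrist_force')})
for n in('scene','side'):
    p=cams.read_camera(n); cv2.imwrite(f'pics/{n}0.png',p['pixels'])
    print(n,p['fx'],p['cx'],p['cy'],p['R'],p['t'])
    for q in('bottle_a','spot_a','ledge','row_a_mid','brown_mid','switch','pad_top','beaker_rim','jar','dish_rim'):
        print(q,[( [round(float(v),3) for v in d['centre']],round(d['conf'],2)) for d in spotter.recognise(p,q)])
E
```

```text
pics
{'time_s': 0.0, 'tool_pos': array([ 0.21967866, -0.6376034 ,  0.22147287]), 'eef_rot': array([-0.34229062,  2.0438833 , -2.03978793]), 'opening': 0.08696483014578636, 'wrist_force': array([0.74453332, 0.36960757, 0.30524448])}
scene 500.2539865471015 321.50131115881294 205.27048977992754 [[ 0.60354962  0.79723025 -0.01232011]
 [ 0.47280591 -0.37029801 -0.79958361]
 [-0.64201436  0.47676337 -0.6004284 ]] [-0.39630346 -0.14886452  1.94221505]
bottle_a [([0.471, -0.044, 0.055], 0.8), ([0.447, -0.133, 0.054], 0.76), ([0.461, 0.286, 0.058], 0.71), ([0.505, 0.369, 0.052], 0.71)]
spot_a [([0.653, 0.075, 0.03], 0.6), ([0.652, -0.125, 0.029], 0.54)]
ledge [([0.733, -0.054, 0.028], 0.95)]
row_a_mid [([0.663, -0.07, 0.086], 0.77), ([0.462, 0.285, 0.056], 0.61), ([0.579, -0.278, 0.048], 0.49)]
brown_mid [([0.451, 0.098, 0.054], 0.65)]
switch [([0.581, -0.28, 0.048], 0.98), ([0.652, -0.126, 0.032], 0.75)]
pad_top [([0.564, -0.281, 0.1], 0.66)]
beaker_rim [([0.514, 0.481, 0.058], 0.84), ([0.452, 0.097, 0.056], 0.69), ([0.69, -0.316, 0.015], 0.35)]
jar [([0.667, 0.366, 0.041], 0.88), ([0.441, 
[... 363 characters left out ...]
1e-01]] [-0.55311292  0.17685219  1.29424026]
bottle_a [([0.493, 0.366, 0.054], 0.83), ([0.432, -0.137, 0.066], 0.78), ([0.445, 0.282, 0.054], 0.63), ([0.454, -0.051, 0.064], 0.63), ([0.636, 0.075, 0.028], 0.4)]
spot_a [([0.649, -0.131, 0.029], 0.78)]
ledge [([0.691, -0.076, 0.027], 0.94)]
row_a_mid [([0.644, -0.075, 0.093], 0.57)]
brown_mid [([0.439, 0.094, 0.062], 0.8), ([0.696, -0.314, 0.02], 0.73), ([0.427, -0.135, 0.062], 0.26)]
switch [([0.557, -0.287, 0.051], 0.93), ([0.695, -0.075, 0.029], 0.56)]
pad_top [([0.553, -0.277, 0.103], 0.61)]
beaker_rim [([0.502, 0.474, 0.067], 0.65)]
jar [([0.648, 0.358, 0.04], 0.66)]
dish_rim [([0.694, -0.315, 0.014], 0.58), ([0.649, -0.079, 0.09], 0.5)]
```

View pics/scene0.png

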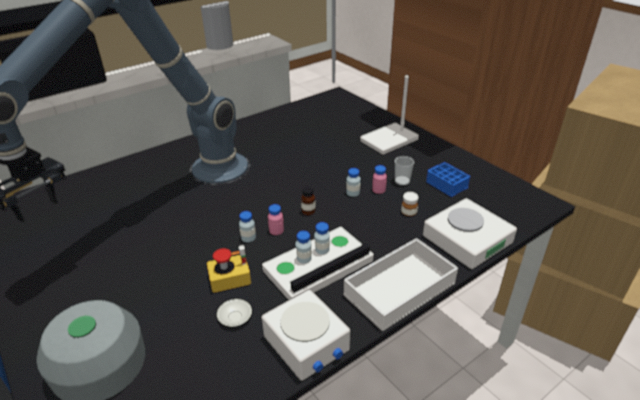

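View pics/side0.png

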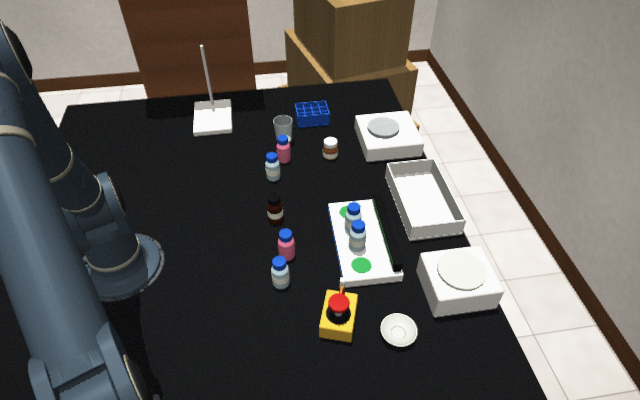

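Scene view: clear blue-capped bottles on the worktop are at (247,227) and (353,183). The look-alikes are pink at (276,220) and (380,180), and brown at (308,201). The row bottles are at (304,247) and (322,237), the green spots at (286,268) and (340,241), and the red pad at (222,256). I choose the two clear ones. Next I check them in a close crop and triangulate.

```bash
cat > h.py <<'E'
import numpy as np,cv2
from scipy.spatial.transform import Rotation as Rn
from station import manip,cams,spotter
def proj(p,X):
    c=p['R']@np.asarray(X,float)+p['t']; return np.array([p['fx']*c[0]/c[2]+p['cx'],p['fy']*c[1]/c[2]+p['cy']])
def onplane(p,uv,z):
    R,t=np.array(p['R']),np.array(p['t']); d=R.T@np.array([(uv[0]-p['cx'])/p['fx'],(uv[1]-p['cy'])/p['fy'],1]); o=-R.T@t
    return o+d*(z-o[2])/d[2]
def blobs(p,lo,hi,amin=15):
    h=cv2.cvtColor(p['pixels'],cv2.COLOR_BGR2HSV); m=cv2.inRange(h,lo,hi)
    n,_,st,c=cv2.connectedComponentsWithStats(m)
    return [(c[i],st[i]) for i in range(1,n) if st[i,4]>=amin]
def state():
    s=manip.sense(); M=Rn.from_rotvec(s['eef_rot']).as_matrix(); return s,M
def move(pos,M1=None):
    s,M=state(); print('t',round(s['time_s'],2),'pos',np.round(s['tool_pos'],4),'open',round(s['opening'],4),'F',np.round(s['wrist_force'],1))
    print('slide',np.round(M.T@(np.array(pos)-s['tool_pos'])*1000,1))
    if M1 is not None: print('rot',np.round(np.degrees(Rn.from_matrix(M.T@M1).as_rotvec()),2))
E
python3 - <<'E'
from h import *
s,M=state(); print(M.round(3))
for n in('scene','side'):
    p=cams.read_camera(n)
    print(n,'blue'); 
    for c,st in blobs(p,(105,150,60),(125,255,255)): print(c.round(1),st[2:],onplane(p,c,.082).round(3))
    print('green')
    for c,st in blobs(p,(50,80,60),(80,255,255)): print(c.round(1),st[2:],onplane(p,c,.03).round(3))
    print('red')
    for c,st in blobs(p,(0,200,100),(6,255,255)): print(c.round(1),st[2:],onplane(p,c,.1).round(3))
    I=p['pixels']; 
    if n=='scene': cv2.imwrite('pics/crop1.png',cv2.resize(I[155:300,200:420],None,fx=3.6,fy=3.6,interpolation=cv2.INTER_CUBIC))
E
```

```text
[[-0.945  0.     0.326]
 [-0.326 -0.    -0.945]
 [-0.    -1.     0.   ]]
scene blue
[447.5 178.7] [ 44  35 995] [0.675 0.528 0.082]
[379.8 168.8] [11  9 84] [0.486 0.389 0.082]
[353.2 171.8] [11  9 84] [0.442 0.303 0.082]
[274.3 208.5] [ 12  10 102] [ 0.451 -0.031  0.082]
[245.3 215.6] [ 13  11 110] [ 0.426 -0.122  0.082]
[321.8 227.2] [ 13  12 126] [0.618 0.032 0.082]
[303.  235.8] [ 13  13 129] [ 0.616 -0.037  0.082]
[337.6 353.3] [ 9 10 62] [ 1.003 -0.215  0.082]
[317.7 366.2] [ 9 10 66] [ 1.003 -0.271  0.082]
[  1.  370.9] [ 4 12 28] [ 0.58  -0.841  0.082]
green
[339.4 241. ] [ 16   9 116] [0.654 0.072 0.03 ]
[494.7 248.5] [17 16 76] [0.967 0.418 0.03 ]
[285.1 267.7] [ 17  11 144] [ 0.649 -0.126  0.03 ]
[ 81.2 326.1] [ 27  21 416] [ 0.506 -0.659  0.03 ]
red
side blue
[311.9 113.4] [ 35  28 845] [0.612 0.518 0.082]
[282.3 139.3] [11 10 91] [0.493 0.385 0.082]
[271.1 156.6] [ 11  12 110] [0.449 0.301 0.082]
[353.5 208.4] [ 12  12 125] [0.66  0.034 0.082]
[357.9 225.8] [ 13  14 144] [ 0.658 -0.033  0.082]
[285.2 234.3] [ 15  14 161] [ 0.458 -0.032  0.082]
[278.7 262.4] [ 15  16 173] [ 0.432 -0.124  0.082]
green
[343.2 211. ] [ 8 12 58] [0.641 0.077 0.03 ]
[384.1 235.7] [17 55 84] [ 0.736 -0.036  0.03 ]
[361.  264.8] [ 19  15 239] [ 0.649 -0.126  0.03 ]
red
[341.5 295.7] [ 7  9 28] [ 0.568 -0.259  0.1  ]
[335.3 297.3] [ 7  6 16] [ 0.553 -0.261  0.1  ]
[340.  308.8] [20 11 41] [ 0.558 -0.293  0.1  ]
```

View pics/crop1.png

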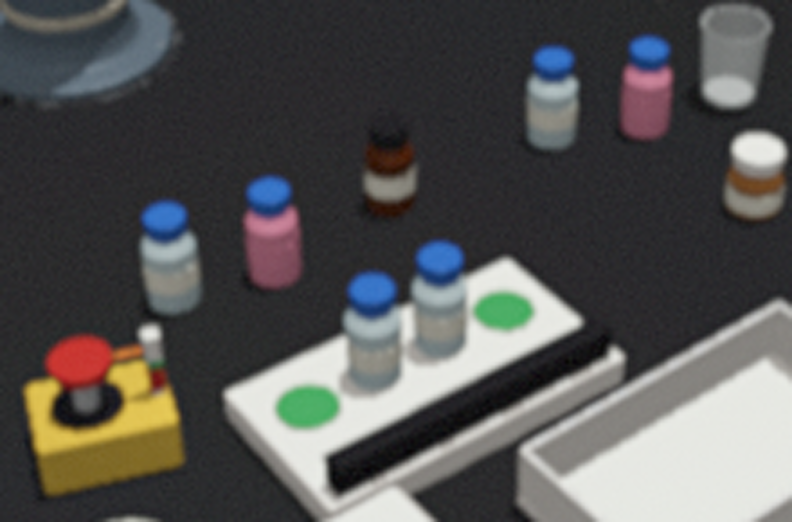

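The crop confirms the two clear bottles, with pink and brown beside them. The spots are the outer places. Now I go above the first bottle with the jaws along world x.

```bash
cat >> h.py <<'E'
MX=np.array([[0,0,1.],[-1,0,0],[0,-1,0]])
E
python3 - <<'E'
from h import *
move([.45,-.13,.26],MX)
E
```

```text
t 1.2 pos [ 0.2199 -0.6382  0.2226] open 0.0868 F [-0.4 -0.3  0.4]
slide [-383.1  -37.4 -405.5]
rot [-1.000e-02 -7.099e+01  0.000e+00]
```

>>> send_rows --targets '[{"rot": [0, -71, 0], "slide": [-383, -37, -405], "grip": -1}, {"rot": [0, -71, 0], "slide": [-383, -37, -405], "grip": -1}, {"rot": [0, -71, 0], "slide": [-383, -37, -405], "grip": -1}, {"rot": [0, -71, 0], "slide": [-383, -37, -405], "grip": -1}, {"rot": [0, -71, 0], "slide": [-383, -37, -405], "grip": -1}, {"rot": [0, -71, 0], "slide": [-383, -37, -405], "grip": -1}, {"rot": [0, -71, 0], "slide": [-383, -37, -405], "grip": -1}, {"rot": [0, -71, 0], "slide": [-383, -37, -405], "grip": -1}]'

```text
time_s: 1.87
tool_pos: [0.3577, -0.3334, 0.2451]
eef_rot: [-1.09, 1.378, -1.38]
wrist_force: [1.2, 0.3, -0.4]
opening: 0.0867
```

Run:
```python
from h import *
move([.45,-.13,.26],MX)
```

```text
t 1.87 pos [ 0.3577 -0.3334  0.2451] open 0.0867 F [ 1.2  0.3 -0.4]
slide [-219.2  -15.    42.8]
rot [ -0.03 -13.36   0.05]
```

>>> send_rows --targets '[{"rot": [0, -13.4, 0], "slide": [-219, -15, 43], "grip": -1}, {"rot": [0, -13.4, 0], "slide": [-219, -15, 43], "grip": -1}, {"rot": [0, -13.4, 0], "slide": [-219, -15, 43], "grip": -1}, {"rot": [0, -13.4, 0], "slide": [-219, -15, 43], "grip": -1}, {"rot": [0, -13.4, 0], "slide": [-219, -15, 43], "grip": -1}, {"rot": [0, -13.4, 0], "slide": [-219, -15, 43], "grip": -1}, {"rot": [0, -13.4, 0], "slide": [-219, -15, 43], "grip": -1}]'

```text
time_s: 2.45
tool_pos: [0.4528, -0.1278, 0.2606]
eef_rot: [-1.208, 1.205, -1.207]
wrist_force: [0.1, -0.1, -0.2]
opening: 0.0868
```

```bash
cat >> h.py <<'E'
def fish(p,uv,z):
    d=np.array([(uv[0]-p['cx'])/p['fx'],(uv[1]-p['cy'])/p['fy']]); th=np.linalg.norm(d); 
    v=np.array([*(d/th*np.sin(th)),np.cos(th)]); R,t=np.array(p['R']),np.array(p['t']); w=R.T@v; o=-R.T@t
    return o+w*(z-o[2])/w[2]
def wrist(name):
    p=cams.read_camera('wrist'); cv2.imwrite(f'pics/{name}.png',p['pixels'])
    print('cam at',(-np.array(p['R']).T@p['t']).round(3))
    for c,st in blobs(p,(105,150,60),(125,255,255),60):
        print('blue',c.round(0),st[2:],'z.092',fish(p,c,.088).round(4),'z.122',fish(p,c,.118).round(4))
    for c,st in blobs(p,(50,80,60),(80,255,255),60): print('green',c.round(0),st[2:],fish(p,c,.03).round(4))
    return p
E
python3 - <<'E'
from h import *
move([.45,-.13,.26],MX)
p=wrist('w1')
for q in('bottle_a','spot_a','pad_top'): print(q,[(np.round(d['centre'],3),d['conf']) for d in spotter.recognise(p,q)])
E
```

```text
t 2.45 pos [ 0.4528 -0.1278  0.2606] open 0.0868 F [ 0.1 -0.1 -0.2]
slide [ 2.2  0.6 -2.9]
rot [-0.15  0.21 -0.05]
cam at [ 0.452 -0.053  0.424]
blue [428.  35.] [ 1 71 71] z.092 [0.5729 0.0409 0.088 ] z.122 [0.5622 0.0326 0.118 ]
blue [500.  72.] [ 34  29 762] z.092 [0.6689 0.0092 0.088 ] z.122 [0.6496 0.0037 0.118 ]
blue [323.  97.] [ 32  31 760] z.092 [ 0.4561 -0.0366  0.088 ] z.122 [ 0.4557 -0.038   0.118 ]
blue [497. 130.] [ 33  30 772] z.092 [ 0.667  -0.0623  0.088 ] z.122 [ 0.6478 -0.0615  0.118 ]
blue [299. 180.] [ 33  33 849] z.092 [ 0.4301 -0.1281  0.088 ] z.122 [ 0.432  -0.1214  0.118 ]
green [468.  32.] [ 34  36 926] [0.653  0.0707 0.03  ]
green [520. 113.] [ 15 175 561] [ 0.7443 -0.0347  0.03  ]
green [460. 173.] [ 33  37 954] [ 0.6478 -0.1277  0.03  ]
bottle_a [(array([ 0.452, -0.04 ,  0.093]), 0.85), (array([0.437, 0.086, 0.036]), 0.25)]
spot_a [(array([0.65 , 0.073, 0.033]), 0.88), (array([ 0.65 , -0.127,  0.025]), 0.77), (array([ 0.541, -0.235,  0.051]), 0.47)]
pad_top [(array([ 0.548, -0.277,  0.101]), 0.89), (array([0.64 , 0.002, 0.091]), 0.27)]
```

View pics/w1.png

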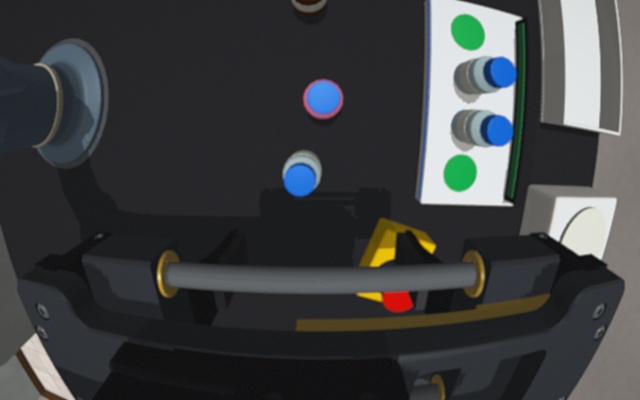

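The wrist view shows bottle A's cap at (299,180), the pink cap at (323,97), the spots at (460,173) and (468,32), and the row caps at (500,72) and (497,130). The three cameras agree. Bottle A is at about (0.430, -0.128).

>>> send_rows --targets '[{"rot": [0, 0, 0], "slide": [0, 0, -22], "grip": -1}, {"rot": [0, 0, 0], "slide": [0, 30, -22], "grip": -1}, {"rot": [0, 0, 0], "slide": [0, 60, -22], "grip": -1}, {"rot": [0, 0, 0], "slide": [0, 90, -22], "grip": -1}, {"rot": [0, 0, 0], "slide": [0, 100, -22], "grip": -1}, {"rot": [0, 0, 0], "slide": [0, 100, -22], "grip": -1}]'

```text
time_s: 3.15
tool_pos: [0.4265, -0.1335, 0.1574]
eef_rot: [-1.208, 1.22, -1.211]
wrist_force: [-0.3, 1.1, 0.1]
opening: 0.0874
```

Run:
```python
from h import *
wrist('w2')
move([.43,-.128,.03],MX)
```

```text
cam at [ 0.428 -0.058  0.321]
blue [481. 107.] [ 14 218 412] z.092 [ 0.5568 -0.0483  0.088 ] z.122 [ 0.5402 -0.0496  0.118 ]
blue [582.  60.] [  39   43 1284] z.092 [0.6819 0.0136 0.088 ] z.122 [0.6493 0.0044 0.118 ]
blue [361.  82.] [  49   48 1781] z.092 [ 0.4573 -0.0354  0.088 ] z.122 [ 0.4535 -0.0383  0.118 ]
blue [580. 134.] [  38   44 1313] z.092 [ 0.6801 -0.0611  0.088 ] z.122 [ 0.6477 -0.0608  0.118 ]
blue [327. 201.] [  48   48 1724] z.092 [ 0.431 -0.127  0.088] z.122 [ 0.4307 -0.1182  0.118 ]
green [528.  14.] [ 36  33 949] [0.6553 0.0673 0.03  ]
green [588.  22.] [ 6 35 99] [0.762 0.086 0.03 ]
green [590.  98.] [  4  34 105] [ 0.7594 -0.0141  0.03  ]
green [580. 185.] [ 13  58 189] [ 0.756  -0.1261  0.03  ]
green [519. 185.] [  36   46 1284] [ 0.6489 -0.1271  0.03  ]
t 3.2 pos [ 0.4282 -0.1334  0.1592] open 0.0871 F [0.2 0.4 0.5]
slide [ -5.4 129.2   2. ]
rot [ 0.11 -0.4  -0.05]
```

>>> send_rows --targets '[{"rot": [0, 0, 0], "slide": [-6, 10, 3], "grip": -1}, {"rot": [0, 0, 0], "slide": [-6, 40, 3], "grip": -1}, {"rot": [0, 0, 0], "slide": [-6, 70, 3], "grip": -1}, {"rot": [0, 0, 0], "slide": [-6, 100, 3], "grip": -1}, {"rot": [0, 0, 0], "slide": [-6, 120, 3], "grip": -1}, {"rot": [0, 0, 0], "slide": [-6, 129, 3], "grip": -1}, {"rot": [0, 0, 0], "slide": [-6, 129, 3], "grip": -1}, {"rot": [0, 0, 0], "slide": [-6, 129, 3], "grip": -1}]'

```text
time_s: 3.87
tool_pos: [0.4334, -0.1271, 0.0318]
eef_rot: [-1.205, 1.211, -1.215]
wrist_force: [-0.3, -0.7, 0.9]
opening: 0.0868
```

>>> send_rows --targets '[{"rot": [0, 0, 0], "slide": [0, 0, 0], "grip": 1}, {"rot": [0, 0, 0], "slide": [0, 0, 0], "grip": 1}, {"rot": [0, 0, 0], "slide": [0, 0, 0], "grip": 1}, {"rot": [0, 0, 0], "slide": [0, 0, 0], "grip": 1}, {"rot": [0, 0, 0], "slide": [0, 0, 0], "grip": 1}, {"rot": [0, 0, 0], "slide": [0, 0, 0], "grip": 1}, {"rot": [0, 0, 0], "slide": [0, 0, 0], "grip": 1}, {"rot": [0, 0, 0], "slide": [0, 0, 0], "grip": 1}]' --force 15

```text
time_s: 4.53
tool_pos: [0.4316, -0.1266, 0.0307]
eef_rot: [-1.207, 1.213, -1.213]
wrist_force: [-0.8, 0.5, 2.4]
opening: 0.0453
```

Run:
```python
from h import *
p=wrist('w3')
move([.649,-.1273,.17],MX)
```

```text
cam at [ 0.432 -0.051  0.194]
blue [556. 115.] [ 23 233 857] z.092 [ 0.5313 -0.0459  0.088 ] z.122 [ 0.5033 -0.0474  0.118 ]
blue [391.  69.] [ 105  103 8462] z.092 [ 0.4564 -0.0358  0.088 ] z.122 [ 0.4495 -0.0401  0.118 ]
blue [320. 261.] [ 60  14 618] z.092 [ 0.4317 -0.1068  0.088 ] z.122 [ 0.4318 -0.0911  0.118 ]
blue [320. 306.] [  89   25 2154] z.092 [ 0.4316 -0.1283  0.088 ] z.122 [ 0.4317 -0.1066  0.118 ]
green [618.   6.] [ 43  18 488] [0.6675 0.0582 0.03  ]
green [593. 230.] [  41   57 1665] [ 0.6486 -0.1255  0.03  ]
t 4.58 pos [ 0.4316 -0.1266  0.0307] open 0.0452 F [-0.9 -0.7  2.4]
slide [  -0.4 -139.5  217.3]
rot [ 0.04 -0.3   0.01]
```

The bottle is gripped (opening 45 mm). Next I lift and carry it to the near-side spot.

>>> send_rows --targets '[{"rot": [0, 0, 0], "slide": [0, -20, 0], "grip": 1}, {"rot": [0, 0, 0], "slide": [0, -50, 0], "grip": 1}, {"rot": [0, 0, 0], "slide": [0, -90, 10], "grip": 1}, {"rot": [0, 0, 0], "slide": [0, -130, 30], "grip": 1}, {"rot": [0, 0, 0], "slide": [0, -140, 65], "grip": 1}, {"rot": [0, 0, 0], "slide": [0, -140, 100], "grip": 1}, {"rot": [0, 0, 0], "slide": [0, -140, 135], "grip": 1}, {"rot": [0, 0, 0], "slide": [0, -140, 160], "grip": 1}]'

```text
time_s: 5.25
tool_pos: [0.5947, -0.1275, 0.1708]
eef_rot: [-1.205, 1.212, -1.214]
wrist_force: [0.6, -0.9, -0.6]
opening: 0.0453
```

>>> send_rows --targets '[{"rot": [0, 0, 0], "slide": [0, 0, 25], "grip": 1}, {"rot": [0, 0, 0], "slide": [0, 0, 45], "grip": 1}, {"rot": [0, 0, 0], "slide": [0, 0, 57], "grip": 1}, {"rot": [0, 0, 0], "slide": [0, 0, 57], "grip": 1}, {"rot": [0, 0, 0], "slide": [0, 0, 57], "grip": 1}]'

```text
time_s: 5.67
tool_pos: [0.6485, -0.1274, 0.1696]
eef_rot: [-1.208, 1.214, -1.211]
wrist_force: [-0.3, 0.2, -0.2]
opening: 0.0453
```

Run:
```python
from h import *
p=wrist('w4')
move([.6485,-.1275,.065],MX)
```

```text
cam at [ 0.649 -0.052  0.333]
blue [323.  32.] [  51   50 1979] z.092 [0.651  0.0126 0.088 ] z.122 [0.6508 0.0047 0.118 ]
blue [112. 109.] [  38   40 1187] z.092 [ 0.4573 -0.036   0.088 ] z.122 [ 0.4807 -0.0379  0.118 ]
blue [321. 125.] [  51   50 2014] z.092 [ 0.6491 -0.0622  0.088 ] z.122 [ 0.6491 -0.061   0.118 ]
blue [320. 261.] [ 60  14 627] z.092 [ 0.648  -0.1799  0.088 ] z.122 [ 0.6481 -0.1643  0.118 ]
blue [321. 306.] [  87   25 2078] z.092 [ 0.6481 -0.2295  0.088 ] z.122 [ 0.6482 -0.2078  0.118 ]
green [324.   4.] [ 51  12 399] [0.6529 0.0585 0.03  ]
green [406. 108.] [ 14 222 977] [ 0.7338 -0.0459  0.03  ]
green [319. 181.] [  52   41 1606] [ 0.6474 -0.1213  0.03  ]
t 5.72 pos [ 0.6479 -0.1276  0.1698] open 0.0456 F [-0.1  0.2 -1.4]
slide [-1.000e-01  1.048e+02  8.000e-01]
rot [ 0.11 -0.28 -0.01]
```

View pics/w4.png

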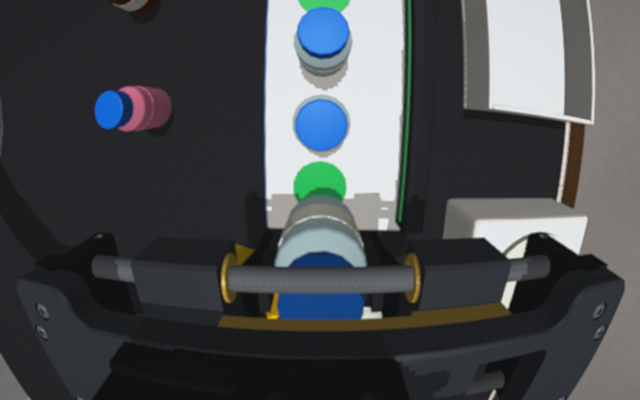

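The bottle hangs upright just above the green spot (319,181). The row caps at (321,125) and (323,32) are untouched. Lowering.

>>> send_rows --targets '[{"rot": [0, 0, 0], "slide": [0, 30, 0], "grip": 1}, {"rot": [0, 0, 0], "slide": [0, 60, 0], "grip": 1}, {"rot": [0, 0, 0], "slide": [0, 85, 0], "grip": 1}, {"rot": [0, 0, 0], "slide": [0, 100, 0], "grip": 1}, {"rot": [0, 0, 0], "slide": [0, 104, 0], "grip": 1}, {"rot": [0, 0, 0], "slide": [0, 107, 0], "grip": 1}, {"rot": [0, 0, 0], "slide": [0, 107, 0], "grip": 1}, {"rot": [0, 0, 0], "slide": [0, 107, 0], "grip": 1}]'

```text
time_s: 6.38
tool_pos: [0.6496, -0.1278, 0.0651]
eef_rot: [-1.205, 1.211, -1.214]
wrist_force: [0.4, 0.7, -1.2]
opening: 0.0457
```

Run:
```python
from h import *
move([.6485,-.1275,.061],MX)
```

```text
t 6.38 pos [ 0.6496 -0.1278  0.0651] open 0.0457 F [ 0.4  0.7 -1.2]
slide [-0.2  4.1 -1.1]
rot [-0.13 -0.3   0.03]
```

>>> send_rows --targets '[{"rot": [0, 0, 0], "slide": [0, 2, -1], "grip": 1}, {"rot": [0, 0, 0], "slide": [0, 4, -1], "grip": 1}, {"rot": [0, 0, 0], "slide": [0, 4, -1], "grip": 1}, {"rot": [0, 0, 0], "slide": [0, 4, -1], "grip": 1}]'

```text
time_s: 6.72
tool_pos: [0.6486, -0.1278, 0.0607]
eef_rot: [-1.206, 1.212, -1.214]
wrist_force: [-0.9, -0.5, 4.4]
opening: 0.0459
```

>>> send_rows --targets '[{"rot": [0, 0, 0], "slide": [0, 0, 0], "grip": -1}, {"rot": [0, 0, 0], "slide": [0, 0, 0], "grip": -1}, {"rot": [0, 0, 0], "slide": [0, 0, 0], "grip": -1}, {"rot": [0, 0, 0], "slide": [0, 0, 0], "grip": -1}, {"rot": [0, 0, 0], "slide": [0, 0, 0], "grip": -1}, {"rot": [0, 0, 0], "slide": [0, 0, 0], "grip": -1}]'

```text
time_s: 7.22
tool_pos: [0.6478, -0.1276, 0.0594]
eef_rot: [-1.207, 1.213, -1.213]
wrist_force: [0.1, -0.8, 0.7]
opening: 0.0776
```

>>> send_rows --targets '[{"rot": [0, 0, 0], "slide": [0, -25, 0], "grip": -1}, {"rot": [0, 0, 0], "slide": [0, -55, 0], "grip": -1}, {"rot": [0, 0, 0], "slide": [0, -90, 0], "grip": -1}, {"rot": [0, 0, 0], "slide": [0, -130, 0], "grip": -1}, {"rot": [0, 0, 0], "slide": [0, -170, 0], "grip": -1}, {"rot": [0, 0, 0], "slide": [0, -200, 0], "grip": -1}, {"rot": [0, 0, 0], "slide": [0, -200, 0], "grip": -1}]'

```text
time_s: 7.8
tool_pos: [0.6516, -0.1272, 0.2679]
eef_rot: [-1.198, 1.202, -1.221]
wrist_force: [1.4, -0.0, 0.7]
opening: 0.0871
```

Run:
```python
from h import *
p=wrist('w5')
move([.4465,.295,.26],MX)
```

```text
cam at [ 0.65  -0.052  0.432]
blue [317.  56.] [ 35  35 912] z.092 [0.6509 0.0102 0.088 ] z.122 [0.6508 0.0048 0.118 ]
blue [154. 108.] [ 31  31 710] z.092 [ 0.4561 -0.0358  0.088 ] z.122 [ 0.473  -0.0372  0.118 ]
blue [315. 120.] [ 34  34 924] z.092 [ 0.6491 -0.0618  0.088 ] z.122 [ 0.6491 -0.0609  0.118 ]
blue [315. 185.] [ 33  36 880] z.092 [ 0.6484 -0.1345  0.088 ] z.122 [ 0.6485 -0.1272  0.118 ]
blue [ 53. 396.] [ 33  11 182] z.092 [-0.0994 -0.7197  0.088 ] z.122 [-0.034  -0.6614  0.118 ]
green [318.  19.] [  42   38 1211] [0.6527 0.0712 0.03  ]
green [380.  97.] [  9 194 641] [ 0.7329 -0.0323  0.03  ]
green [312. 157.] [ 40  24 220] [ 0.6444 -0.111   0.03  ]
t 7.85 pos [ 0.65   -0.1274  0.2642] open 0.087 F [-0.  -0.  -0.6]
slide [-421.3    1.9 -205.7]
rot [-0.47 -0.3   0.08]
```

Bottle A stands on its spot within about 1 mm. Next, bottle B.

>>> send_rows --targets '[{"rot": [0, 0, 0], "slide": [-300, 0, -147], "grip": -1}, {"rot": [0, 0, 0], "slide": [-300, 0, -147], "grip": -1}, {"rot": [0, 0, 0], "slide": [-300, 0, -147], "grip": -1}, {"rot": [0, 0, 0], "slide": [-300, 0, -147], "grip": -1}, {"rot": [0, 0, 0], "slide": [-300, 0, -147], "grip": -1}, {"rot": [0, 0, 0], "slide": [-300, 0, -147], "grip": -1}, {"rot": [0, 0, 0], "slide": [-300, 0, -147], "grip": -1}, {"rot": [0, 0, 0], "slide": [-300, 0, -147], "grip": -1}]'

```text
time_s: 8.52
tool_pos: [0.5009, 0.1735, 0.2584]
eef_rot: [-1.209, 1.214, -1.213]
wrist_force: [1.0, 0.6, 0.2]
opening: 0.087
```

Run:
```python
from h import *
move([.4465,.28,.2],MX)
```

```text
t 8.52 pos [0.5009 0.1735 0.2584] open 0.087 F [1.  0.6 0.2]
slide [-106.3   58.4  -54.8]
rot [ 0.1  -0.31  0.06]
```

>>> send_rows --targets '[{"rot": [0, 0, 0], "slide": [-106, 58, -54], "grip": -1}, {"rot": [0, 0, 0], "slide": [-106, 58, -54], "grip": -1}, {"rot": [0, 0, 0], "slide": [-106, 58, -54], "grip": -1}, {"rot": [0, 0, 0], "slide": [-106, 58, -54], "grip": -1}, {"rot": [0, 0, 0], "slide": [-106, 58, -54], "grip": -1}]'

```text
time_s: 8.93
tool_pos: [0.4459, 0.2806, 0.1995]
eef_rot: [-1.214, 1.211, -1.207]
wrist_force: [0.2, -0.5, -0.4]
opening: 0.0875
```

Run:
```python
from h import *
p=wrist('w6')
move([.4465,.297,.03],MX)
```

```text
cam at [0.447 0.356 0.363]
blue [378.  84.] [ 41  40 215] z.092 [0.4963 0.3817 0.088 ] z.122 [0.4909 0.3789 0.118 ]
blue [323. 180.] [ 39  41 280] z.092 [0.4481 0.2938 0.088 ] z.122 [0.4479 0.3006 0.118 ]
t 8.98 pos [0.4482 0.2787 0.2003] open 0.0872 F [ 0.3 -0.4 -0.3]
slide [-18.5 170.3  -1.3]
rot [ 0.14 -0.13  0.09]
```

View pics/w6.png

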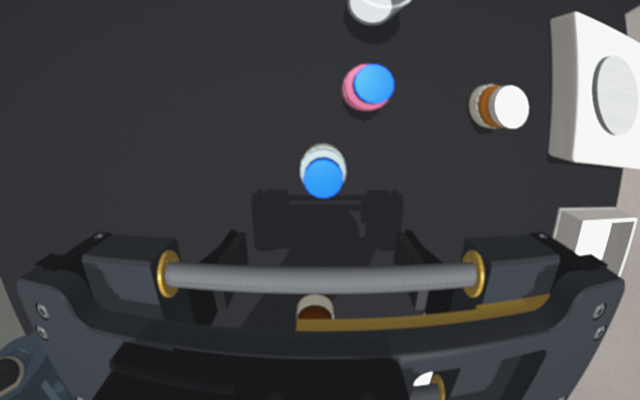

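The wrist view shows the clear bottle's cap at (323,178), pink at (374,85), the jar at (510,107) and the beaker at the top. Bottle B is at about (0.448, 0.295).

>>> send_rows --targets '[{"rot": [0, 0, 0], "slide": [-16, 10, 0], "grip": -1}, {"rot": [0, 0, 0], "slide": [-16, 40, 0], "grip": -1}, {"rot": [0, 0, 0], "slide": [-16, 70, 0], "grip": -1}, {"rot": [0, 0, 0], "slide": [-16, 80, 0], "grip": -1}, {"rot": [0, 0, 0], "slide": [-16, 80, 0], "grip": -1}]'

```text
time_s: 9.4
tool_pos: [0.4493, 0.2915, 0.1193]
eef_rot: [-1.211, 1.217, -1.216]
wrist_force: [0.7, -1.2, 0.5]
opening: 0.0872
```

Run:
```python
from h import *
p=cams.read_camera('wrist')
for c,st in blobs(p,(100,120,60),(125,255,255),100): print(c.round(0),st[2:],fish(p,c,.09).round(4))
move([.448,.295,.03],MX)
```

```text
[405.  83.] [ 38  56 197] [0.5029 0.3859 0.09  ]
[364.  97.] [ 21  40 114] [0.4766 0.3764 0.09  ]
[318. 222.] [  56   58 1650] [0.4474 0.2948 0.09  ]
t 9.45 pos [0.4501 0.2929 0.1211] open 0.087 F [ 0.1 -0.   0.3]
slide [-2.2 91.1 -2. ]
rot [ 0.08 -0.44  0.09]
```

>>> send_rows --targets '[{"rot": [0, 0, 0], "slide": [-2, 25, -2], "grip": -1}, {"rot": [0, 0, 0], "slide": [-2, 55, -2], "grip": -1}, {"rot": [0, 0, 0], "slide": [-2, 80, -2], "grip": -1}, {"rot": [0, 0, 0], "slide": [-2, 91, -2], "grip": -1}, {"rot": [0, 0, 0], "slide": [-2, 91, -2], "grip": -1}, {"rot": [0, 0, 0], "slide": [-2, 91, -2], "grip": -1}]'

```text
time_s: 9.95
tool_pos: [0.4486, 0.2972, 0.0319]
eef_rot: [-1.204, 1.213, -1.214]
wrist_force: [-0.5, -0.2, 0.7]
opening: 0.087
```

>>> send_rows --targets '[{"rot": [0, 0, 0], "slide": [0, 0, 0], "grip": 1}, {"rot": [0, 0, 0], "slide": [0, 0, 0], "grip": 1}, {"rot": [0, 0, 0], "slide": [0, 0, 0], "grip": 1}, {"rot": [0, 0, 0], "slide": [0, 0, 0], "grip": 1}, {"rot": [0, 0, 0], "slide": [0, 0, 0], "grip": 1}, {"rot": [0, 0, 0], "slide": [0, 0, 0], "grip": 1}, {"rot": [0, 0, 0], "slide": [0, 0, 0], "grip": 1}, {"rot": [0, 0, 0], "slide": [0, 0, 0], "grip": 1}]' --force 15

```text
time_s: 10.62
tool_pos: [0.4474, 0.2967, 0.0307]
eef_rot: [-1.207, 1.213, -1.213]
wrist_force: [-0.0, -0.3, 1.1]
opening: 0.0455
```

>>> send_rows --targets '[{"rot": [0, 0, 0], "slide": [0, -20, 0], "grip": 1}, {"rot": [0, 0, 0], "slide": [0, -50, 0], "grip": 1}, {"rot": [0, 0, 0], "slide": [0, -90, 0], "grip": 1}, {"rot": [0, 0, 0], "slide": [0, -130, 0], "grip": 1}, {"rot": [0, 0, 0], "slide": [0, -165, 0], "grip": 1}, {"rot": [0, 0, 0], "slide": [0, -180, 0], "grip": 1}, {"rot": [0, 0, 0], "slide": [0, -180, 0], "grip": 1}]'

```text
time_s: 11.2
tool_pos: [0.4491, 0.2985, 0.2147]
eef_rot: [-1.199, 1.21, -1.214]
wrist_force: [-0.8, 1.1, -1.2]
opening: 0.0454
```

Run:
```python
from h import *
move([.6525,.0712,.2],MX)
```

```text
t 11.2 pos [0.4491 0.2985 0.2147] open 0.0454 F [-0.8  1.1 -1.2]
slide [226.2  15.2 204.5]
rot [-0.4  -0.3  -0.22]
```

>>> send_rows --targets '[{"rot": [0, 0, 0], "slide": [30, 2, 27], "grip": 1}, {"rot": [0, 0, 0], "slide": [57, 5, 52], "grip": 1}, {"rot": [0, 0, 0], "slide": [84, 8, 77], "grip": 1}, {"rot": [0, 0, 0], "slide": [111, 10, 102], "grip": 1}, {"rot": [0, 0, 0], "slide": [138, 12, 127], "grip": 1}, {"rot": [0, 0, 0], "slide": [165, 14, 152], "grip": 1}, {"rot": [0, 0, 0], "slide": [190, 15, 175], "grip": 1}, {"rot": [0, 0, 0], "slide": [210, 15, 192], "grip": 1}]'

```text
time_s: 11.87
tool_pos: [0.639, 0.0819, 0.1925]
eef_rot: [-1.209, 1.217, -1.215]
wrist_force: [0.6, 0.7, -1.2]
opening: 0.0456
```

>>> send_rows --targets '[{"rot": [0, 0, 0], "slide": [8, 0, 7], "grip": 1}, {"rot": [0, 0, 0], "slide": [15, 0, 12], "grip": 1}, {"rot": [0, 0, 0], "slide": [15, 20, 12], "grip": 1}, {"rot": [0, 0, 0], "slide": [15, 30, 12], "grip": 1}, {"rot": [0, 0, 0], "slide": [15, 30, 12], "grip": 1}, {"rot": [0, 0, 0], "slide": [15, 30, 12], "grip": 1}]'

```text
time_s: 12.37
tool_pos: [0.6488, 0.0721, 0.1647]
eef_rot: [-1.21, 1.213, -1.21]
wrist_force: [-0.4, 1.4, -0.6]
opening: 0.0453
```

Run:
```python
from h import *
wrist('w7')
move([.6525,.0725,.065],MX)
```

```text
cam at [0.649 0.147 0.329]
blue [320. 260.] [ 60  15 624] z.092 [0.6484 0.0222 0.088 ] z.122 [0.6485 0.0378 0.118 ]
blue [136. 302.] [ 18  32 310] z.092 [ 0.4478 -0.0388  0.088 ] z.122 [ 0.4729 -0.0156  0.118 ]
blue [320. 306.] [  85   25 2051] z.092 [ 0.6483 -0.0266  0.088 ] z.122 [ 0.6484 -0.0049  0.118 ]
green [325. 183.] [  54   41 1555] [0.6535 0.0776 0.03  ]
green [406. 217.] [ 14  94 398] [0.738  0.0417 0.03  ]
t 12.42 pos [0.6496 0.0721 0.1657] open 0.0454 F [-0.9  0.7 -0.9]
slide [ -0.3 100.7   3. ]
rot [ 0.03 -0.16 -0.02]
```

>>> send_rows --targets '[{"rot": [0, 0, 0], "slide": [0, 20, 3], "grip": 1}, {"rot": [0, 0, 0], "slide": [0, 50, 3], "grip": 1}, {"rot": [0, 0, 0], "slide": [0, 75, 3], "grip": 1}, {"rot": [0, 0, 0], "slide": [0, 92, 3], "grip": 1}, {"rot": [0, 0, 0], "slide": [0, 100, 3], "grip": 1}, {"rot": [0, 0, 0], "slide": [0, 100, 3], "grip": 1}, {"rot": [0, 0, 0], "slide": [0, 100, 3], "grip": 1}, {"rot": [0, 0, 0], "slide": [0, 100, 3], "grip": 1}]'

```text
time_s: 13.08
tool_pos: [0.6545, 0.0713, 0.0676]
eef_rot: [-1.204, 1.211, -1.214]
wrist_force: [0.3, -0.4, -0.9]
opening: 0.0449
```

Run:
```python
from h import *
move([.6527,.0725,.061],MX)
```

```text
t 13.08 pos [0.6545 0.0713 0.0676] open 0.0449 F [ 0.3 -0.4 -0.9]
slide [-1.2  6.6 -1.9]
rot [-0.19 -0.27 -0.04]
```

>>> send_rows --targets '[{"rot": [0, 0, 0], "slide": [-1, 3, -1], "grip": 1}, {"rot": [0, 0, 0], "slide": [-1, 6, -1], "grip": 1}, {"rot": [0, 0, 0], "slide": [-1, 6, -1], "grip": 1}, {"rot": [0, 0, 0], "slide": [-1, 6, -1], "grip": 1}]'

```text
time_s: 13.42
tool_pos: [0.6531, 0.0722, 0.0607]
eef_rot: [-1.205, 1.212, -1.213]
wrist_force: [-0.1, 0.3, 2.6]
opening: 0.0454
```

>>> send_rows --targets '[{"rot": [0, 0, 0], "slide": [0, 0, 0], "grip": -1}, {"rot": [0, 0, 0], "slide": [0, 0, 0], "grip": -1}, {"rot": [0, 0, 0], "slide": [0, 0, 0], "grip": -1}, {"rot": [0, 0, 0], "slide": [0, 0, 0], "grip": -1}, {"rot": [0, 0, 0], "slide": [0, 0, 0], "grip": -1}, {"rot": [0, 0, 0], "slide": [0, 0, 0], "grip": -1}, {"rot": [0, 0, 0], "slide": [0, 0, 0], "grip": -1}]'

```text
time_s: 14.0
tool_pos: [0.6522, 0.0716, 0.0595]
eef_rot: [-1.207, 1.213, -1.213]
wrist_force: [0.6, -0.1, -0.3]
opening: 0.0825
```

>>> send_rows --targets '[{"rot": [0, 0, 0], "slide": [0, -25, 0], "grip": -1}, {"rot": [0, 0, 0], "slide": [0, -55, 0], "grip": -1}, {"rot": [0, 0, 0], "slide": [0, -90, 0], "grip": -1}, {"rot": [0, 0, 0], "slide": [0, -130, 0], "grip": -1}, {"rot": [0, 0, 0], "slide": [0, -170, 0], "grip": -1}, {"rot": [0, 0, 0], "slide": [0, -200, 0], "grip": -1}, {"rot": [0, 0, 0], "slide": [0, -200, 0], "grip": -1}, {"rot": [0, 0, 0], "slide": [0, -200, 0], "grip": -1}]'

```text
time_s: 14.67
tool_pos: [0.6532, 0.0721, 0.2621]
eef_rot: [-1.203, 1.21, -1.215]
wrist_force: [0.4, -0.2, -0.3]
opening: 0.0871
```

Run:
```python
from h import *
wrist('w8')
move([.552,-.33,.26],MX)
```

```text
cam at [0.653 0.147 0.426]
blue [319. 185.] [ 33  35 891] z.092 [0.6528 0.0658 0.088 ] z.122 [0.6528 0.073  0.118 ]
blue [318. 245.] [ 30  32 792] z.092 [ 0.6503 -0.0072  0.088 ] z.122 [0.6505 0.0065 0.118 ]
blue [317. 301.] [ 28  16 372] z.092 [ 0.6486 -0.0884  0.088 ] z.122 [ 0.649  -0.0674  0.118 ]
green [317. 159.] [ 40  23 147] [0.6503 0.0869 0.03  ]
green [379. 209.] [ 11 112 339] [0.7346 0.0175 0.03  ]
green [370. 305.] [ 5 25 64] [ 0.7308 -0.1396  0.03  ]
t 14.72 pos [0.6522 0.0716 0.2599] open 0.0871 F [-0.1 -0.8 -1. ]
slide [402.1   0.  -98.1]
rot [-0.04 -0.29  0.03]
```

Both bottles stand on their spots. Next I close the fingers and go to view the pad.

>>> send_rows --targets '[{"rot": [0, 0, 0], "slide": [300, 0, -73], "grip": -1}, {"rot": [0, 0, 0], "slide": [300, 0, -73], "grip": -1}, {"rot": [0, 0, 0], "slide": [300, 0, -73], "grip": 1}, {"rot": [0, 0, 0], "slide": [300, 0, -73], "grip": 1}, {"rot": [0, 0, 0], "slide": [300, 0, -73], "grip": 1}, {"rot": [0, 0, 0], "slide": [300, 0, -73], "grip": 1}, {"rot": [0, 0, 0], "slide": [300, 0, -73], "grip": 1}, {"rot": [0, 0, 0], "slide": [300, 0, -73], "grip": 1}]'

```text
time_s: 15.38
tool_pos: [0.574, -0.236, 0.2568]
eef_rot: [-1.209, 1.223, -1.219]
wrist_force: [-0.4, -1.4, -0.4]
opening: 0.0548
```

>>> send_rows --targets '[{"rot": [0, 0, 0], "slide": [102, 0, -25], "grip": 1}, {"rot": [0, 0, 0], "slide": [102, 0, -25], "grip": 1}, {"rot": [0, 0, 0], "slide": [102, 0, -25], "grip": 1}, {"rot": [0, 0, 0], "slide": [102, 0, -25], "grip": 1}, {"rot": [0, 0, 0], "slide": [102, 0, -25], "grip": 1}]'

```text
time_s: 15.8
tool_pos: [0.5503, -0.3315, 0.2571]
eef_rot: [-1.206, 1.22, -1.213]
wrist_force: [0.4, 0.8, -0.2]
opening: 0.0215
```

Run:
```python
from h import *
p=wrist('w9')
for c,st in blobs(p,(0,150,100),(8,255,255),100): print('red',c.round(0),st[2:],fish(p,c,.1).round(4))
for c,st in blobs(p,(172,150,100),(180,255,255),100): print('red2',c.round(0),st[2:],fish(p,c,.1).round(4))
print([(np.round(d['centre'],4),d['conf']) for d in spotter.recognise(p,'pad_top')])
move([.552,-.277,.15],MX)
```

```text
cam at [ 0.552 -0.256  0.421]
blue [415.   4.] [ 32  11 233] z.092 [ 0.6566 -0.1286  0.088 ] z.122 [ 0.6472 -0.1401  0.118 ]
blue [ 40. 385.] [  74   44 1612] z.092 [-0.2477 -0.8912  0.088 ] z.122 [-0.1757 -0.8341  0.118 ]
green [386.  20.] [ 37  34 208] [ 0.6352 -0.1332  0.03  ]
green [460.  19.] [  5  39 142] [ 0.7384 -0.1194  0.03  ]
red [327. 128.] [  48   47 1721] [ 0.557  -0.2728  0.1   ]
[(array([ 0.5522, -0.2708,  0.1029]), 0.63)]
t 15.9 pos [ 0.5521 -0.3282  0.2583] open 0.0139 F [ 0.2 -0.2  0.3]
slide [-5.090e+01  1.084e+02 -1.000e-01]
rot [ 0.09 -0.19 -0.13]
```

View pics/w9.png

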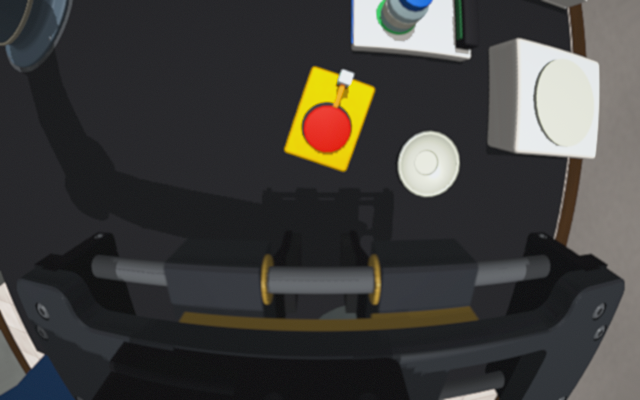

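The pad is at (327,128), i.e. about (0.557, -0.2725), with the pointer and post toward the upper right (346,77). I go above it with the fingers shut, slightly away from the post.

>>> send_rows --targets '[{"rot": [0, 0, 0], "slide": [-30, 20, 2], "grip": 1}, {"rot": [0, 0, 0], "slide": [-51, 50, 3], "grip": 1}, {"rot": [0, 0, 0], "slide": [-51, 80, 3], "grip": 1}, {"rot": [0, 0, 0], "slide": [-51, 110, 3], "grip": 1}, {"rot": [0, 0, 0], "slide": [-51, 130, 3], "grip": 1}, {"rot": [0, 0, 0], "slide": [-51, 138, 3], "grip": 1}, {"rot": [0, 0, 0], "slide": [-51, 138, 3], "grip": 1}, {"rot": [0, 0, 0], "slide": [-51, 138, 3], "grip": 1}]'

```text
time_s: 16.57
tool_pos: [0.5563, -0.2778, 0.1222]
eef_rot: [-1.207, 1.211, -1.212]
wrist_force: [-0.5, -0.4, 0.2]
opening: 0.0005
```

>>> send_rows --targets '[{"rot": [0, 0, 0], "slide": [0, 3, 0], "grip": 1}, {"rot": [0, 0, 0], "slide": [0, 6, 0], "grip": 1}, {"rot": [0, 0, 0], "slide": [0, 6, 0], "grip": 1}, {"rot": [0, 0, 0], "slide": [0, 6, 0], "grip": 1}]'

```text
time_s: 16.9
tool_pos: [0.5557, -0.2791, 0.1163]
eef_rot: [-1.206, 1.212, -1.214]
wrist_force: [-0.7, 0.6, 0.5]
opening: 0.0007
```

Run:
```python
from h import *
move([.555,-.276,.1],MX)
```

```text
t 16.9 pos [ 0.5557 -0.2791  0.1163] open 0.0007 F [-0.7  0.6  0.5]
slide [-3.1 16.3 -0.7]
rot [-0.05 -0.31  0.03]
```

>>> send_rows --targets '[{"rot": [0, 0, 0], "slide": [-3, 4, 0], "grip": 1}, {"rot": [0, 0, 0], "slide": [-3, 8, 0], "grip": 1}, {"rot": [0, 0, 0], "slide": [-3, 12, 0], "grip": 1}, {"rot": [0, 0, 0], "slide": [-3, 16, 0], "grip": 1}, {"rot": [0, 0, 0], "slide": [-3, 20, 0], "grip": 1}, {"rot": [0, 0, 0], "slide": [-3, 22, 0], "grip": 1}, {"rot": [0, 0, 0], "slide": [-3, 22, 0], "grip": 1}, {"rot": [0, 0, 0], "slide": [-3, 22, 0], "grip": 1}]'

```text
time_s: 17.57
tool_pos: [0.5555, -0.2758, 0.0939]
eef_rot: [-1.207, 1.213, -1.213]
wrist_force: [-2.1, 1.0, 4.9]
opening: 0.0003
```

Contact is as expected: about 6 mm of travel at 5 N. Another 6 mm.

>>> send_rows --targets '[{"rot": [0, 0, 0], "slide": [0, 2, 0], "grip": 1}, {"rot": [0, 0, 0], "slide": [0, 4, 0], "grip": 1}, {"rot": [0, 0, 0], "slide": [0, 6, 0], "grip": 1}, {"rot": [0, 0, 0], "slide": [0, 6, 0], "grip": 1}, {"rot": [0, 0, 0], "slide": [0, 6, 0], "grip": 1}, {"rot": [0, 0, 0], "slide": [0, 6, 0], "grip": 1}, {"rot": [0, 0, 0], "slide": [0, 6, 0], "grip": 1}, {"rot": [0, 0, 0], "slide": [0, 6, 0], "grip": 1}]'

```text
time_s: 18.23
tool_pos: [0.5555, -0.2758, 0.0885]
eef_rot: [-1.207, 1.213, -1.213]
wrist_force: [-3.7, 1.6, 8.1]
opening: 0.0002
```

Run:
```python
from h import *
move([.555,-.276,.088],MX)
O=[]
for n,c in(('scene',(240,250)),('side',(335,290))):
    p=cams.read_camera(n); I=p['pixels']
    for lo,hi,z,k in(((105,150,60),(125,255,255),.112,'blue'),((50,80,60),(80,255,255),.03,'green')):
        print(n,k,[(*b.round(0),*onplane(p,b,z)[:2].round(3)) for b,st in blobs(p,lo,hi)])
    x,y=c; O.append(cv2.resize(I[y-35:y+35,x-50:x+50],None,fx=4,fy=4,interpolation=cv2.INTER_CUBIC))
    if n=='scene': sc=cv2.resize(I[145:300,200:430],(800,540)[:2],interpolation=cv2.INTER_CUBIC)
    s,M=state(); print(s['tool_pos'].round(4),s['wrist_force'].round(1))
cv2.imwrite('pics/fin.png',np.hstack(O)); cv2.imwrite('pics/fin2.png',sc)
```

```text
t 18.23 pos [ 0.5555 -0.2758  0.0885] open 0.0002 F [-3.7  1.6  8.1]
slide [ 0.2  0.5 -0.5]
rot [ 0.01 -0.3   0.02]
scene blue [(np.float64(448.0), np.float64(179.0), np.float64(0.702), np.float64(0.491)), (np.float64(380.0), np.float64(169.0), np.float64(0.519), np.float64(0.356)), (np.float64(274.0), np.float64(208.0), np.float64(0.485), np.float64(-0.051)), (np.float64(340.0), np.float64(219.0), np.float64(0.649), np.float64(0.077)), (np.float64(322.0), np.float64(227.0), np.float64(0.647), np.float64(0.01)), (np.float64(303.0), np.float64(236.0), np.float64(0.646), np.float64(-0.057)), (np.float64(283.0), np.float64(245.0), np.float64(0.645), np.float64(-0.124)), (np.float64(338.0), np.float64(353.0), np.float64(1.02), np.float64(-0.229)), (np.float64(318.0), np.float64(366.0), np.float64(1.02), np.float64(-0.284)), (np.float64(2.0), np.float64(374.0), np.float64(0.62), np.float64(-0.835))]
scene green [(np.float64(495.0), np.float64(248.0), np.float64(0.967), np.float64(0.419)), (np.float64(81.0), np.float64(326.0), np.float64(0.506), np.float64(-0.659))]
[ 0.5555 -0.2758  0.0885] [-1.9  1.1  7.6]
side blue [(np.float64(312.0), np.float64(113.0), np.float64(0.606), np.float64(0.474)), (np.float64(282.0), np.float64(139.0), np.float64(0.49), np.float64(0.346)), (np.float64(285.0), np.float64(234.0), np.float64(0.457), np.float64(-0.059)), (np.float64(364.0), np.float64(245.0), np.float64(0.651), np.float64(-0.126))]
side green [(np.float64(379.0), np.float64(220.0), np.float64(0.738), np.float64(0.027)), (np.float64(389.0), np.float64(253.0), np.float64(0.734), np.float64(-0.099))]
[ 0.5555 -0.2758  0.0885] [-3.   1.8  7. ]
```

View pics/fin.png

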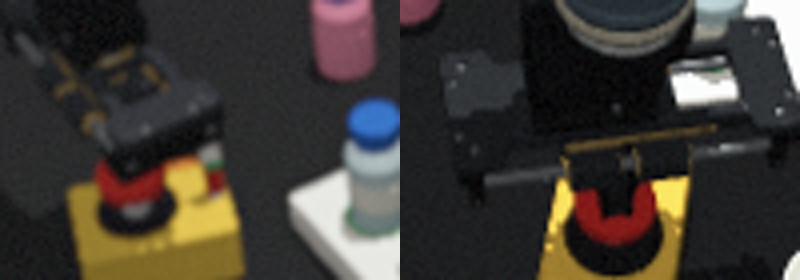

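View pics/fin2.png

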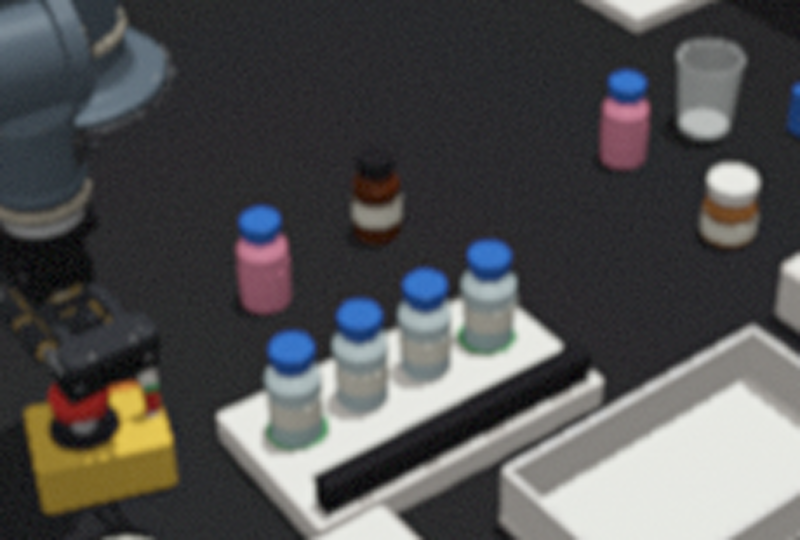

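The four bottles stand upright in a row. The pad is down about 11.5 mm at about 7.6 N, and the pointer is level with the green band (left crop, (190,160)). Handing in.

Run:
```python
from h import *
print(manip.close_job()); s,_=state(); print(s['time_s'],s['tool_pos'].round(4),s['wrist_force'].round(1))
```

```text
the job is handed in; nothing more can be done
None
the job is handed in; nothing more can be done
```

The job is handed in. Both clear bottles stand on the green spots, and the arm is still holding the red pad about half-way down; the interface reports no verdict.

- **Bottles:** In the wrist-camera checks after release, both stood about 2 mm or less from their spot centres: (0.6485, -0.127) and (0.653, 0.073). The last picture shows four upright bottles in the row.
- **Pad:** Pressed with closed fingers. The last readings were a fingertip height of 88.5 mm, which is about 11.5 mm of travel, and a push of about 7–8 N. Both agree with the half-way point, and in the blurry crop the pointer sits at the green band.
- **Other things:** The brown and pink bottles, jar and beaker look unmoved. The dish is mostly outside the last crop, so I did not check it there, but the arm never went down near it.
- **Weaker checks:** Position estimates from the fixed cameras differed from the wrist camera by up to about 5 mm, and the fixed side view was partly blocked by the arm. No check failed.
- **Time:** About 18 s of the 67 s was used.

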